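# Feel along the ground edge of a curved steel blank

## Task

The curved steel blank standing in the sprung cradle has just been ground: feel its upper edge for burrs by running your shut fingertips along it from the heel (the end with the thick square lug) to the low, plain toe, touching every part of the edge in turn. Keep the touch light, so that the cradle never sinks close to the bottom of its travel, and do not pinch, lift or shift the blank. Leave the other things on the bench alone and finish clear of everything.

Things in the scene. Friction and masses are not known exactly. Their poses are not given: they have to be found in the camera images.
- stand: grey steel base plate, 270 x 100 x 12 mm, fixed to the bench (any place and yaw); origin at the centre of its underside, x along its length, z up. The black cradle on it holds the blank between wooden jaws 20 mm high, 44 to 66 mm heelward and 49 to 71 mm toeward of its middle, and end stops 14 mm high, all well below the blank's upper edge
- cradle (a joint): how far the sprung cradle has sunk, in m: 0 up at rest, 0.016 at the bottom stop. A black plastic plate 250 x 50 x 8 mm that moves only straight up and down, its upper face 38 mm above the bench at rest. With the blank in it a push of about 1 N starts it sinking and each further 0.5 N sinks it 1 mm; it springs back when let go
- blank: plain steel blank, 220 x 6 mm, 0.6 kg, standing loose in the cradle, curved edge up. Origin at the middle of its lower side, 38 mm above the bench; x from heel (-110 mm) to toe (+110 mm), z up. Smooth upper edge, above the origin: 50 mm at the heel corner, 58 mm at the crown (x about -30 mm), 33 mm at the toe corner. At the heel a square lug 20 x 20 mm, 38 mm high, its top 12 mm or more below the edge
- edge1: steel section of the blank's upper edge, 44 mm long and 6 mm thick, fixed to the blank; its origin lies on the upper edge at the middle of the section, 88 mm from the blank's middle towards the heel, 53 mm above the blank's lower side (heel section, first)
- edge2: steel section of the blank's upper edge, 44 mm long and 6 mm thick, fixed to the blank; its origin lies on the upper edge at the middle of the section, 44 mm from the blank's middle towards the heel, 58 mm above the blank's lower side (second)
- edge3: steel section of the blank's upper edge, 44 mm long and 6 mm thick, fixed to the blank; its origin lies on the upper edge at the middle of the section, at the blank's middle, 57 mm above the blank's lower side (third)
- edge4: steel section of the blank's upper edge, 44 mm long and 6 mm thick, fixed to the blank; its origin lies on the upper edge at the middle of the section, 44 mm from the blank's middle towards the toe, 50 mm above the blank's lower side (fourth)
- edge5: steel section of the blank's upper edge, 44 mm long and 6 mm thick, fixed to the blank; its origin lies on the upper edge at the middle of the section, 88 mm from the blank's middle towards the toe, 39 mm above the blank's lower side (toe section, last)
- heel_corner (a point): upper corner of the blank at the heel end, where the edge begins
- toe_corner (a point): upper corner of the blank at the toe end, where the edge ends
- can: closed grey can, 56 mm across, 85 mm high, loose beside the stand; origin at the centre of its underside; leave alone
- wheel: black rubber grinder wheel lying flat, 68 mm across, 28 mm high, loose beside the stand; origin at the centre of its underside; leave alone
- block: wooden sanding block, 85 x 45 x 30 mm, loose beside the stand; origin at the centre of its underside; leave alone
Mind the look-alikes: they are no part of the job. Of the things like the blank, leave any that is red; of the rest the larger one is meant.

How it is judged:
By the outcome, as a careful person would: the job done as asked, in the order asked, and still so for the second after the job is handed in, with the robot touching nothing.
It also fails if it takes over 40 s, if anything falls off the work surface, if the arm or the gripper's body presses on something with over 40 N, if the wrist force passes 120 N, or if a joint passes its speed limit or range.

## Robot

A 6-joint arm with a two-finger parallel gripper is mounted at the origin on the work surface. World frame = base frame: x ahead of the robot, y to its left, z up, the work surface at z = 0. Lengths are in m, angles in rad, forces in N, time in s.
With the tool pointing down it reaches from about 0.425 to 0.95 m from the base axis. Payload 3.5 kg.
Tool frame: the origin (TCP) lies midway between the tips of the shut fingers; the grasp point (between the pads) lies 19 mm behind it; x points along the fingers, y is the direction in which the jaws open and shut, and the axes are right-handed (so a half turn about x gives the same grasp; the last joint's range is limited). The gripper opens to 85 mm and grips with 20 to 120 N. Pads are 22 mm wide; open, the fingers measure 114 mm over their backs; the gripper's body (76 mm by 85 mm) begins 54 mm behind the grasp point. The pads swing forward as they close: fully open they stand 13 mm farther back than shut.
Start: joints at [1.012, 0.286, 1.577, -0, 1.279, -0.15], TCP at [0.268, 0.619, 0.231] pointing down, gripper open.
Joint ranges: [-2.77, 2.77], [-0.9, 2.22], [0.21, 2.48], [-1.53, 4.67], [0.24, 2.81], [-2.84, 2.84]. Speed limits (rad/s): [2.79, 2.79, 3.14, 3.14, 3.14, 3.14].

## Interface

Orientations are given as a unit quaternion [w, x, y, z].
In Python, from plant import ctrl gives the robot as it stands.
- The arm moves only by the shell command python3 -m jog 'ROWS'. ROWS is JSON, a list of rows, each an object with "claw": the finger opening in m, from 0 to 0.0854; "translation": the shift along the world's x, y, z in m, a list of three; "twist": the turn about the world's z in rad. A call has 1 to 20 rows; each row is the pose to reach, as a shift and turn from the pose commanded when the call began; what a row does not reach only later rows make up. A row lasts 1/12 s, in which the tool goes at most 41.7 mm and 7.16 degrees, less where a joint would pass 70% of its speed; a pose out of reach is approached as far as the arm can. A call with a gripper value outside its range is refused whole. The fingers move at their own pace and stop on an object; the grip force is fixed at half the most. Time passes only in rows, so rows that repeat a pose let the fingers close. It gives the time, the measured TCP pose, the force and the opening at its end, in the units of the state.
- ctrl.observe(): the state, without advancing time (a new reading comes with each control period).
- ctrl.capture(name): name is "scene" or "top"; returns the picture (384x512x3 uint8, red, green, blue); there is no depth.
- ctrl.calibration(name): a dict with "camera_matrix" (3x3 intrinsics, pixels), "k1" (the pictures are not rectified: a ray, as slopes to the right and down, at radius r is drawn at 1 + k1 r^2 times it, then the intrinsics apply), "cam_to_world" (4x4, takes a point from camera to world coordinates). Camera axes: x right, y up, looking along -z (the intrinsics and any distortion apply to the point x, -y, -z); pixel columns grow to the right and rows downward; lengths in m; the calibration is good to about 2 mm. A picture is of the moment at which its call begins. calibration takes no time and is no camera call.
- ctrl.close_job(): hands the job in, once; it reports no verdict.
Trained networks look in the newest picture that a camera, given by its name, has taken for a name from the list of things; names that differ only in an ending like _2 or _b are one class to them, and where a whole thing is asked for, a point or a joint stands for the part that bears it (a point fixed in the world has none). Each returns a list of dicts, best first, with "conf" (0 to 1); they miss things now and then, are a little off and sometimes report something else, mostly with a low value. They report only what shows in the picture. A call takes as long as a camera call. They do not tell look-alikes from the thing itself.
- ctrl.recognise(camera, name): "box" ([left, top, right, bottom] in pixels, round what is visible of it).
The state is a dict: "time": time; "joint_positions": joint angles; "qvel": joint speeds; "joint_efforts": joint torques, N m; "tcp_pos": TCP position; "orientation": TCP orientation; "wrist_force": force on the tool from outside, world axes, zero at the start; "moment": the same for the moment, N m; "grip_width": finger opening in m.
Only numpy, scipy, OpenCV 4.12 (cv2) and the standard library are available. Lean on these libraries where they do the work, as an engineer would, in place of code of your own. Each camera call takes 0.05 s, during which the arm holds its last target.

## Working session

There is one attempt and no reset: what is moved stays moved. The work goes in short steps, Python scripts to look and compute and a shell command to move; the robot and the scene stay as the last step left them, time stands still between calls to the robot, and variables do not carry over. Pictures are saved under pics/ and viewed, and the job is handed in when it is done.

```bash
mkdir -p pics; ls
python3 - <<'E'
from plant import ctrl
import cv2
for n in("scene","top"):
    im=ctrl.capture(n); cv2.imwrite(f"pics/{n}0.png",im[:,:,::-1])
    c=ctrl.calibration(n); print(n,c)
    for t in("stand","blank","edge1","edge5","heel_corner","toe_corner","can","wheel","block"):
        print(t,[(round(d['conf'],2),[round(v) for v in d['box']]) for d in ctrl.recognise(n,t)])
print(ctrl.observe())
E
```

```text
pics
scene {'camera_matrix': array([[484.53614316,   0.        , 257.86316517],
       [  0.        , 484.53614316, 189.52253572],
       [  0.        ,   0.        ,   1.        ]]), 'k1': 0.051225106728469506, 'cam_to_world': array([[-0.02698705, -0.66412867,  0.74713105,  1.2803213 ],
       [ 0.99962733, -0.0210028 ,  0.01743795,  0.06318089],
       [ 0.0041108 ,  0.74732322,  0.66444797,  0.69783174],
       [ 0.        ,  0.        ,  0.        ,  1.        ]])}
stand [(0.67, [192, 191, 332, 240])]
blank [(0.75, [94, 208, 116, 305]), (0.65, [298, 276, 387, 317]), (0.61, [206, 179, 317, 212])]
edge1 [(0.82, [272, 186, 296, 201]), (0.74, [319, 289, 332, 310]), (0.7, [252, 183, 272, 199]), (0.66, [228, 179, 250, 196]), (0.63, [102, 232, 108, 250]), (0.62, [301, 300, 318, 311]), (0.61, [205, 183, 228, 195]), (0.6, [369, 279, 383, 290]), (0.58, [102, 270, 109, 296]), (0.53, [337, 284, 357, 298]), (0.44, [347, 284, 371, 297])]
edge5 [(0.82, [272, 186, 296, 201]), (0.74, [319, 289, 332, 310]), (0.7, [252, 183, 272, 199]), (0.66, [228, 179, 250, 196]), (0.63, [102, 232, 108, 250]), (0
[... 2136 characters left out ...]
0.7, [254, 245, 291, 274])]
{'time': 1.0, 'joint_positions': array([ 1.01200866e+00,  2.86282907e-01,  1.57667761e+00,  9.14929834e-06,
        1.27864205e+00, -1.50000493e-01]), 'qvel': array([ 0.00135713, -0.00017569, -0.00026062, -0.00013664,  0.00117735,
        0.0022668 ]), 'joint_efforts': array([-4.30906289e-05, -4.05977225e+01, -2.92945272e+01, -1.97779177e-04,
        4.97270375e-04,  1.31549918e-06]), 'tcp_pos': array([0.26827376, 0.6193827 , 0.23134842]), 'orientation': array([ 0.69238351,  0.14352257,  0.69239176, -0.14352699]), 'wrist_force': array([0.20691615, 0.14369705, 0.23641104]), 'moment': array([-0.03063561, -0.01774126, -0.01998133]), 'grip_width': 0.08538264503675598}
```

Run:
```python
import cv2
a=cv2.imread("pics/scene0.png");b=cv2.imread("pics/top0.png")
cv2.imwrite("pics/s_full.png",a);
cv2.imwrite("pics/s_crop.png",cv2.resize(a[145:285,180:345],None,fx=4.8,fy=4.2,interpolation=cv2.INTER_CUBIC))
cv2.imwrite("pics/t_crop.png",cv2.resize(b[165:285,170:320],None,fx=5,fy=5,interpolation=cv2.INTER_CUBIC))
```

```text
(no output)
```

View pics/scene0.png

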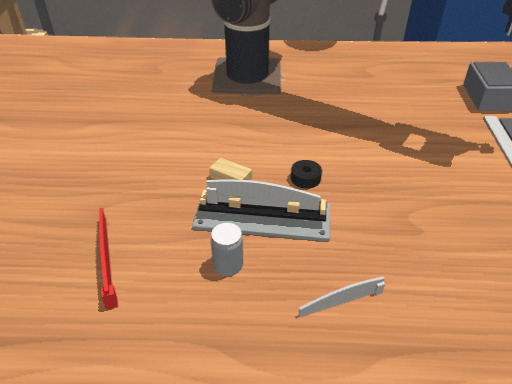

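View pics/top0.png

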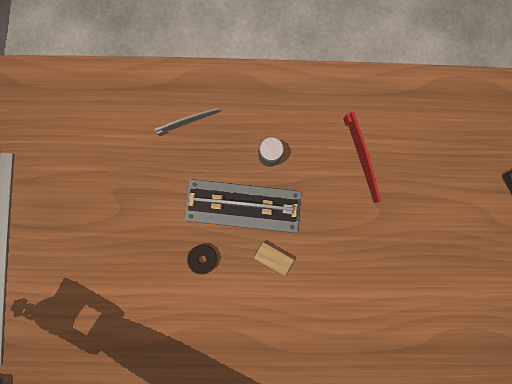

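View pics/s_crop.png

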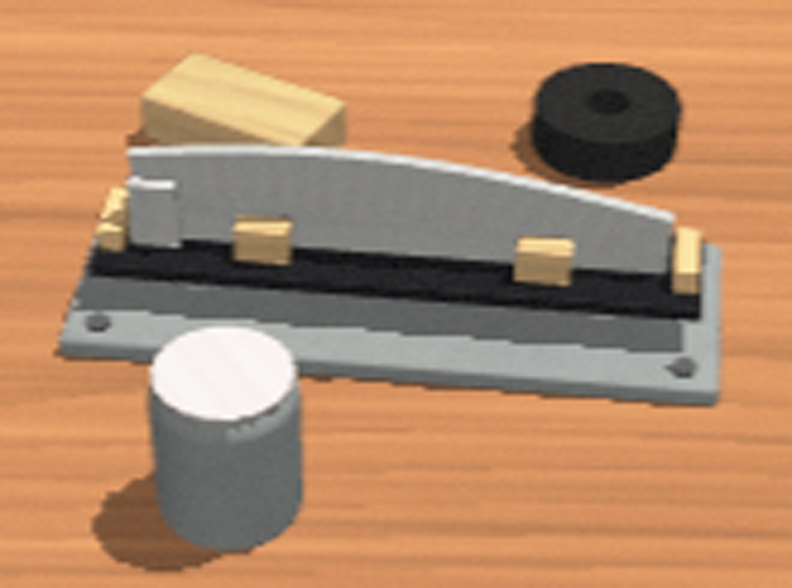

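View pics/t_crop.png

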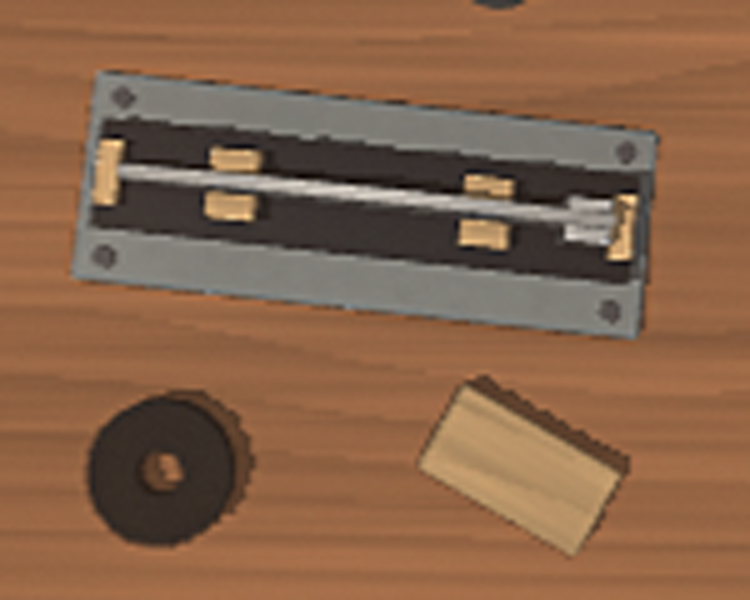

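The thing in the cradle at top (243,205) / scene (263,195) is the blank. The other two are look-alikes: the smaller grey one at top (187,121) and the red one at top (362,157). The crops show the cradle blank is the larger grey one, with its lug (heel) at the scene-left / top-right end. Next I fit its pose.

```bash
cat > h.py <<'E'
import numpy as np
from plant import ctrl
def proj(n,P):
    c=ctrl.calibration(n);T=np.linalg.inv(c["cam_to_world"]);p=(T[:3,:3]@np.atleast_2d(P).T).T+T[:3,3]
    s=np.c_[p[:,0]/-p[:,2],-p[:,1]/-p[:,2]];r2=(s**2).sum(1,keepdims=True);s=s*(1+c["k1"]*r2)
    K=c["camera_matrix"];return np.c_[K[0,0]*s[:,0]+K[0,2],K[1,1]*s[:,1]+K[1,2]]
E
python3 - <<'E'
from h import *
from scipy.optimize import least_squares
def tp(u,v):return [(u+.5)/5-.5+170,(v+.5)/5-.5+165]
def sc(u,v):return [(u+.5)/4.8-.5+180,(v+.5)/4.2-.5+145]
# local pts: x toe
B=[([-.110,0,.088],"scene",sc(128,151)),([.110,0,.071],"scene",sc(674,215)),
   ([-.110,0,.088],"top",tp(622,214)),([.110,0,.071],"top",tp(117,171))]
# stand corners: heel is right in top; y local left of toe-direction
S=[([.135,-.05,.012],"top",tp(100,70)),([-.135,-.05,.012],"top",tp(657,131)),([-.135,.05,.012],"top",tp(637,338)),([.135,.05,.012],"top",tp(74,278)),
 ([-.135,-.05,.0],"scene",sc(58,353)),([.135,-.05,.0],"scene",sc(716,404))]
def W(L,q,dz=0):
    L=np.array(L);c,s=np.cos(q[2]),np.sin(q[2]);return np.array([q[0]+c*L[0]-s*L[1],q[1]+s*L[0]+c*L[1],L[2]+dz])
for name,D in(("blank",B),("stand",S),("all",B+S)):
    f=lambda q:np.concatenate([proj(n,W(L,q))[0]-np.array(p) for L,n,p in D])
    r=least_squares(f,[.5,0.05,1.5]);print(name,r.x.round(4),np.round(f(r.x).reshape(-1,2),1).tolist())
print(ctrl.observe()["time"])
q=r.x
print("tool y yaw",)
from scipy.spatial.transform import Rotation as R
w,x,y,z=ctrl.observe()["orientation"];print(R.from_quat([x,y,z,w]).as_matrix().round(3))
for x in(-.121,-.088,0,.121):print(x,W([x,0,0],q).round(4))
E
```

```text
blank [0.5833 0.0552 1.4937] [[-0.9, 1.0], [-0.7, 0.7], [-1.6, 0.8], [-0.2, 0.5]]
stand [0.5824 0.0549 1.4812] [[-1.2, 0.4], [0.5, 0.3], [0.4, 0.9], [-1.1, 0.8], [-0.7, 1.3], [-0.5, 1.4]]
all [0.5828 0.055  1.4847] [[-0.8, 0.5], [-0.9, 0.8], [-1.6, 1.5], [-0.0, 0.3], [-1.3, 0.4], [0.4, -0.0], [0.5, 0.5], [-1.0, 0.8], [-0.6, 1.6], [-0.3, 1.3]]
1.0
tool y yaw
[[-0.     0.397  0.918]
 [-0.     0.918 -0.397]
 [-1.    -0.    -0.   ]]
-0.121 [ 0.5723 -0.0656  0.    ]
-0.088 [ 0.5752 -0.0327  0.    ]
0 [0.5828 0.055  0.    ]
0.121 [0.5932 0.1755 0.    ]
```

```bash
python3 -m jog '[{"claw":0,"translation":[0.005,-0.011,0],"twist":-0.02},{"claw":0,"translation":[0.015,-0.034,0],"twist":-0.06},{"claw":0,"translation":[0.032,-0.072,0],"twist":-0.13},{"claw":0,"translation":[0.049,-0.110,0],"twist":-0.20},{"claw":0,"translation":[0.066,-0.148,0],"twist":-0.27},{"claw":0,"translation":[0.083,-0.187,0],"twist":-0.34},{"claw":0,"translation":[0.100,-0.225,0],"twist":-0.41},{"claw":0,"translation":[0.117,-0.263,0],"twist":-0.48},{"claw":0,"translation":[0.134,-0.302,0],"twist":-0.55},{"claw":0,"translation":[0.151,-0.340,0],"twist":-0.62},{"claw":0,"translation":[0.168,-0.379,0],"twist":-0.69},{"claw":0,"translation":[0.185,-0.417,0],"twist":-0.76},{"claw":0,"translation":[0.202,-0.456,0],"twist":-0.83},{"claw":0,"translation":[0.219,-0.494,0],"twist":-0.90},{"claw":0,"translation":[0.236,-0.533,0],"twist":-0.97},{"claw":0,"translation":[0.253,-0.571,0],"twist":-1.04},{"claw":0,"translation":[0.270,-0.610,0],"twist":-1.11},{"claw":0,"translation":[0.287,-0.648,0],"twist":-1.18},{"claw":0,"translation":[0.299,-0.675,0],"twist":-1.23},{"claw":0,"translation":[0.304,-0.687,0],"twist":-1.248}]'
```

```text
time: 2.67
tcp_pos: [0.573, -0.0724, 0.2314]
orientation: [-0.477, -0.522, -0.476, 0.523]
wrist_force: [-0.8, -0.4, -0.5]
grip_width: -0.0001
```

```bash
python3 -m jog '[{"claw":0,"translation":[0,0,-0.015],"twist":0},{"claw":0,"translation":[0,0,-0.04],"twist":0},{"claw":0,"translation":[0,0,-0.07],"twist":0},{"claw":0,"translation":[0,0,-0.095],"twist":0},{"claw":0,"translation":[0,0,-0.11],"twist":0},{"claw":0,"translation":[0,0,-0.12],"twist":0},{"claw":0,"translation":[0,0,-0.12],"twist":0},{"claw":0,"translation":[0,0,-0.12],"twist":0}]'
python3 - <<'E'
from h import *
import cv2
for n in("scene","top"):
    im=ctrl.capture(n)
    k=im[100:270,170:350] if n=="scene" else im[150:260,160:320]
    cv2.imwrite(f"pics/{n}1.png",cv2.resize(k[:,:,::-1],None,fx=4,fy=3.5 if n=="scene" else 4,interpolation=cv2.INTER_CUBIC))
o=ctrl.observe();print({k:np.round(v,4).tolist() for k,v in o.items()})
E
```

```text
time: 3.33
tcp_pos: [0.5722, -0.0675, 0.1116]
orientation: [-0.478, -0.521, -0.478, 0.521]
wrist_force: [-0.4, -0.2, 0.7]
grip_width: 0.0
{'time': 3.4333, 'joint_positions': [-0.2935, 0.1985, 1.9127, 0.0, 1.0274, -0.2076], 'qvel': [0.0016, -0.0039, -0.0069, 0.0, -0.0035, 0.002], 'joint_efforts': [-0.0, -33.1539, -25.3264, -0.0004, 0.0135, 0.0002], 'tcp_pos': [0.5733, -0.0679, 0.1131], 'orientation': [0.479, 0.5216, 0.4771, -0.5205], 'wrist_force': [0.1484, 0.1406, 0.3403], 'moment': [-0.001, 0.0591, 0.0356], 'grip_width': -0.0002}
```

View pics/scene1.png

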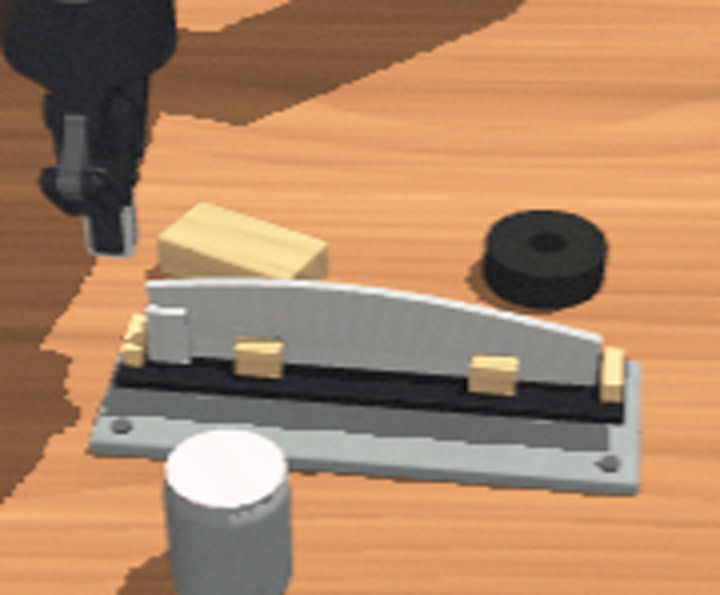

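View pics/top1.png

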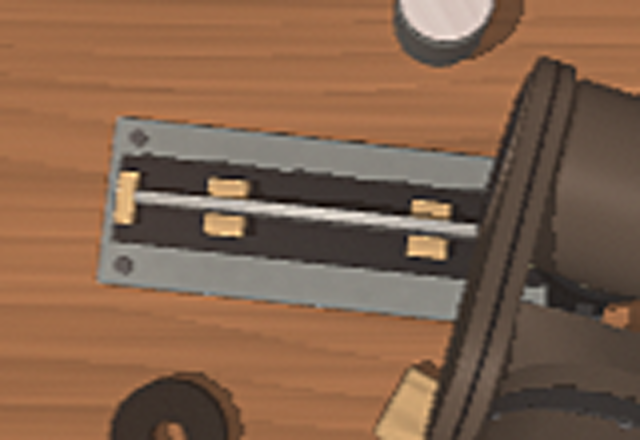

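Run:
```python
from h import *
for d in(-.011,.011):
    p=proj("scene",[[.5730+d*.086,-.0678+d,.1117]])[0];print(p,(p-[170,100])*[4,3.5])
p=proj("scene",[[.5731,-.0545,.088]])[0];print((p-[170,100])*[4,3.5])
```

```text
[191.92310809 170.91703421] [ 87.69243236 248.20961973]
[203.38704197 171.79284619] [133.54816789 251.27496167]
[141.9861555  283.55585867]
```

```bash
python3 -m jog '[{"claw":0,"translation":[0.0006,0.007,0],"twist":0},{"claw":0,"translation":[0.0006,0.007,-0.009],"twist":0},{"claw":0,"translation":[0.0006,0.007,-0.018],"twist":0},{"claw":0,"translation":[0.0006,0.007,-0.021],"twist":0},{"claw":0,"translation":[0.0006,0.007,-0.023],"twist":0},{"claw":0,"translation":[0.0006,0.007,-0.025],"twist":0},{"claw":0,"translation":[0.0006,0.007,-0.025],"twist":0},{"claw":0,"translation":[0.0006,0.007,-0.025],"twist":0},{"claw":0,"translation":[0.0006,0.007,-0.025],"twist":0}]'
python3 - <<'E'
from h import *
import cv2
im=ctrl.capture("scene");k=im[120:250,180:340]
cv2.imwrite("pics/scene2.png",cv2.resize(k[:,:,::-1],None,fx=5,fy=4.5,interpolation=cv2.INTER_CUBIC))
o=ctrl.observe();print({k:np.round(o[k],4).tolist() for k in("time","tcp_pos","wrist_force","moment")})
E
```

```text
time: 4.18
tcp_pos: [0.5731, -0.0607, 0.0867]
orientation: [0.478, 0.521, 0.478, -0.521]
wrist_force: [-0.4, 1.2, 2.5]
grip_width: -0.0004
{'time': 4.2333, 'tcp_pos': [0.5731, -0.0607, 0.0867], 'wrist_force': [-0.7621, 0.2869, 1.4224], 'moment': [0.1507, 0.104, 0.0446]}
```

View pics/scene2.png

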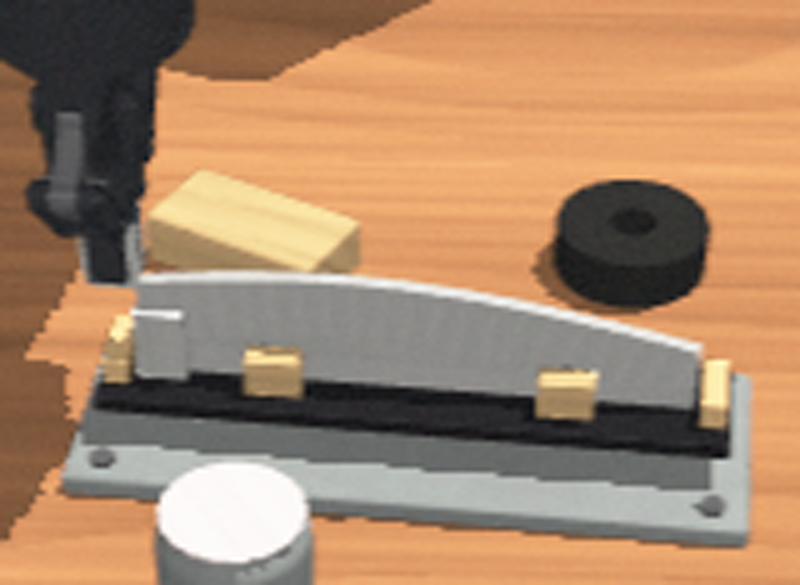

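```bash
for i in 1 2 3; do python3 -m jog '[{"claw":0,"translation":[0,0,0],"twist":0}]' | grep -E "force|tcp"; done; python3 -m jog '[{"claw":0,"translation":[0,0,-0.0015],"twist":0},{"claw":0,"translation":[0,0,-0.002],"twist":0},{"claw":0,"translation":[0,0,-0.002],"twist":0}]'|grep -E "force|tcp"; for i in 1 2 3; do python3 -m jog '[{"claw":0,"translation":[0,0,0],"twist":0}]' | grep -E "time|force|tcp"; done
```

```text
tcp_pos: [0.5731, -0.0607, 0.0867]
wrist_force: [-0.7, 1.2, 1.2]
tcp_pos: [0.573, -0.0607, 0.0866]
wrist_force: [-0.7, 0.9, 1.6]
tcp_pos: [0.5729, -0.0607, 0.0865]
wrist_force: [-0.7, -0.0, 2.7]
tcp_pos: [0.5729, -0.0607, 0.0843]
wrist_force: [-0.8, -0.2, 1.8]
time: 4.82
tcp_pos: [0.573, -0.0607, 0.0844]
wrist_force: [-1.8, -0.0, 3.2]
time: 4.9
tcp_pos: [0.573, -0.0607, 0.0844]
wrist_force: [-0.3, 0.6, 3.4]
time: 4.98
tcp_pos: [0.573, -0.0607, 0.0844]
wrist_force: [-1.0, 1.3, 3.3]
```

```bash
cat > prof.py <<'E'
import numpy as np
from scipy.interpolate import make_lsq_spline,PchipInterpolator,CubicSpline
f=CubicSpline([-110,-88,-44,-30,0,44,88,110],[50,53,57.7,58,57,50,39,33])
def z(s):  # tcp s in mm -> highest edge under flat tip
    t=np.clip(np.linspace(s-11,s+11,45),-110,110);return f(t).max()
z0=z(-118.5)
if __name__=="__main__":
    for i in range(0,62): 
        s=-118.5+4*i; y=4*i*.9963; print(i,round(y,1),round(4*i*.086,1),round(z(s)-z0,1),end=" | ")
E
python3 prof.py
```

```text
0 0.0 0.0 0.0 | 1 4.0 0.3 0.5 | 2 8.0 0.7 1.1 | 3 12.0 1.0 1.6 | 4 15.9 1.4 2.2 | 5 19.9 1.7 2.8 | 6 23.9 2.1 3.3 | 7 27.9 2.4 3.9 | 8 31.9 2.8 4.4 | 9 35.9 3.1 4.9 | 10 39.9 3.4 5.4 | 11 43.8 3.8 5.8 | 12 47.8 4.1 6.3 | 13 51.8 4.5 6.6 | 14 55.8 4.8 6.9 | 15 59.8 5.2 7.2 | 16 63.8 5.5 7.4 | 17 67.7 5.8 7.5 | 18 71.7 6.2 7.6 | 19 75.7 6.5 7.7 | 20 79.7 6.9 7.7 | 21 83.7 7.2 7.7 | 22 87.7 7.6 7.7 | 23 91.7 7.9 7.7 | 24 95.6 8.3 7.7 | 25 99.6 8.6 7.7 | 26 103.6 8.9 7.7 | 27 107.6 9.3 7.6 | 28 111.6 9.6 7.6 | 29 115.6 10.0 7.5 | 30 119.6 10.3 7.3 | 31 123.5 10.7 7.1 | 32 127.5 11.0 6.8 | 33 131.5 11.4 6.5 | 34 135.5 11.7 6.1 | 35 139.5 12.0 5.6 | 36 143.5 12.4 5.1 | 37 147.5 12.7 4.5 | 38 151.4 13.1 3.8 | 39 155.4 13.4 3.2 | 40 159.4 13.8 2.4 | 41 163.4 14.1 1.7 | 42 167.4 14.4 0.9 | 43 171.4 14.8 0.0 | 44 175.3 15.1 -0.9 | 45 179.3 15.5 -1.8 | 46 183.3 15.8 -2.7 | 47 187.3 16.2 -3.7 | 48 191.3 16.5 -4.7 | 49 195.3 16.9 -5.7 | 50 199.3 17.2 -6.7 | 51 203.2 17.5 -7.7 | 52 207.2 17.9 -8.8 | 53 211.2 18.2 -9.8 | 54 215.2 18.6 -10.9 | 55 219.2 18.9 -12.0 | 56 223.2 19.3 -13.1 | 57 227.2 19.6 -14.2 | 58 231.1 20.0 -15.3 | 59 235.1 20.3 -16.4 | 60 239.1 20.6 -17.3 | 61 243.1 21.0 -17.3 |
```

```bash
python3 -m jog '[{"claw":0,"translation":[0.0003,0.004,0.0005],"twist":0},{"claw":0,"translation":[0.0007,0.008,0.0011],"twist":0},{"claw":0,"translation":[0.001,0.012,0.0016],"twist":0},{"claw":0,"translation":[0.0014,0.016,0.0022],"twist":0},{"claw":0,"translation":[0.0017,0.020,0.0028],"twist":0},{"claw":0,"translation":[0.0021,0.024,0.0033],"twist":0},{"claw":0,"translation":[0.0024,0.028,0.0039],"twist":0}]'|grep -E "time|force|tcp"; for i in 1 2 3; do python3 -m jog '[{"claw":0,"translation":[0,0,0],"twist":0}]' | grep -E "force|tcp"; done
```

```text
time: 5.57
tcp_pos: [0.5755, -0.0322, 0.0884]
wrist_force: [-0.5, -2.6, 3.1]
tcp_pos: [0.5755, -0.0317, 0.0884]
wrist_force: [-0.4, -0.8, 3.6]
tcp_pos: [0.5754, -0.0317, 0.0883]
wrist_force: [-0.6, -0.1, 3.9]
tcp_pos: [0.5754, -0.0318, 0.0882]
wrist_force: [0.3, 1.2, 2.6]
```

```bash
python3 -m jog '[{"claw":0,"translation":[0.0004,0.004,0.0005],"twist":0},{"claw":0,"translation":[0.0007,0.008,0.001],"twist":0},{"claw":0,"translation":[0.001,0.012,0.0015],"twist":0},{"claw":0,"translation":[0.0014,0.016,0.0019],"twist":0},{"claw":0,"translation":[0.0017,0.020,0.0024],"twist":0},{"claw":0,"translation":[0.0021,0.024,0.0027],"twist":0},{"claw":0,"translation":[0.0024,0.028,0.003],"twist":0},{"claw":0,"translation":[0.0028,0.032,0.0033],"twist":0},{"claw":0,"translation":[0.0031,0.036,0.0035],"twist":0},{"claw":0,"translation":[0.0034,0.040,0.0036],"twist":0},{"claw":0,"translation":[0.0038,0.044,0.0037],"twist":0},{"claw":0,"translation":[0.0041,0.048,0.0038],"twist":0},{"claw":0,"translation":[0.0045,0.052,0.0038],"twist":0},{"claw":0,"translation":[0.0048,0.056,0.0038],"twist":0},{"claw":0,"translation":[0.0052,0.060,0.0038],"twist":0}]'|grep -E "time|force|tcp"; for i in 1 2 3; do python3 -m jog '[{"claw":0,"translation":[0,0,0],"twist":0}]' | grep -E "force|tcp"; done
python3 - <<'E'
from h import *
import cv2
im=ctrl.capture("scene");k=im[120:250,180:340]
cv2.imwrite("pics/scene3.png",cv2.resize(k[:,:,::-1],None,fx=5,fy=4.5,interpolation=cv2.INTER_CUBIC))
E
```

```text
time: 7.07
tcp_pos: [0.5805, 0.0278, 0.092]
wrist_force: [-0.7, -2.8, 2.6]
tcp_pos: [0.5805, 0.0284, 0.092]
wrist_force: [-0.7, 0.6, 2.6]
tcp_pos: [0.5805, 0.0284, 0.092]
wrist_force: [-0.4, 2.1, 2.9]
tcp_pos: [0.5805, 0.0283, 0.092]
wrist_force: [0.6, 2.6, 3.4]
```

View pics/scene3.png

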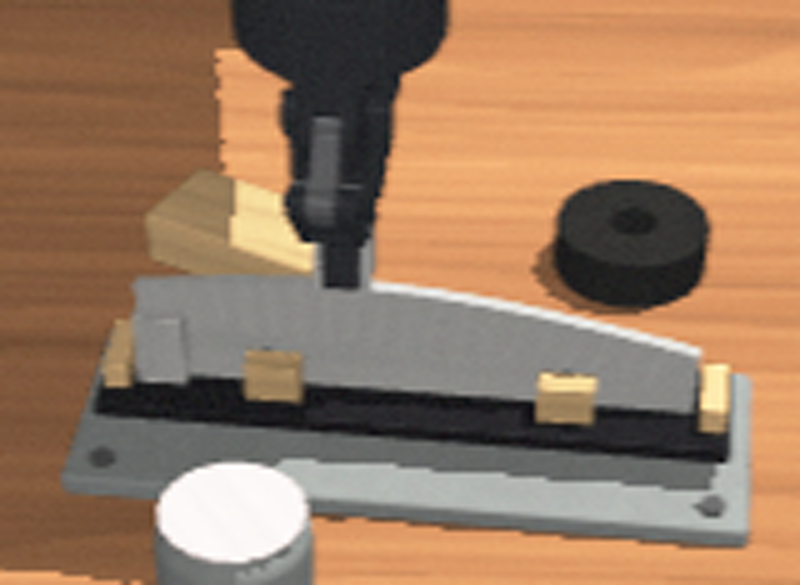

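```bash
python3 -m jog '[{"claw":0,"translation":[0.0003,0.004,0],"twist":0},{"claw":0,"translation":[0.0007,0.008,0],"twist":0},{"claw":0,"translation":[0.001,0.012,0],"twist":0},{"claw":0,"translation":[0.0013,0.016,-0.0001],"twist":0},{"claw":0,"translation":[0.0017,0.020,-0.0001],"twist":0},{"claw":0,"translation":[0.002,0.024,-0.0002],"twist":0},{"claw":0,"translation":[0.0024,0.028,-0.0003],"twist":0},{"claw":0,"translation":[0.0027,0.032,-0.0005],"twist":0},{"claw":0,"translation":[0.0031,0.036,-0.0007],"twist":0},{"claw":0,"translation":[0.0034,0.040,-0.001],"twist":0},{"claw":0,"translation":[0.0038,0.044,-0.0013],"twist":0},{"claw":0,"translation":[0.0041,0.048,-0.0018],"twist":0},{"claw":0,"translation":[0.0044,0.052,-0.0023],"twist":0},{"claw":0,"translation":[0.0048,0.056,-0.0028],"twist":0},{"claw":0,"translation":[0.0051,0.060,-0.0034],"twist":0},{"claw":0,"translation":[0.0055,0.064,-0.0041],"twist":0},{"claw":0,"translation":[0.0058,0.068,-0.0048],"twist":0},{"claw":0,"translation":[0.0062,0.072,-0.0055],"twist":0}]'|grep -E "time|force|tcp"; for i in 1 2 3; do python3 -m jog '[{"claw":0,"translation":[0,0,0],"twist":0}]' | grep -E "force|tcp"; done
```

```text
time: 8.87
tcp_pos: [0.5867, 0.0998, 0.0864]
wrist_force: [-0.5, -1.7, 3.2]
tcp_pos: [0.5867, 0.1003, 0.0863]
wrist_force: [0.9, 1.1, 3.1]
tcp_pos: [0.5867, 0.1002, 0.0865]
wrist_force: [-0.1, 2.2, 2.5]
tcp_pos: [0.5867, 0.1002, 0.0865]
wrist_force: [-0.6, 2.4, 1.9]
```

```bash
python3 -m jog '[{"claw":0,"translation":[0.0003,0.004,-0.001],"twist":0},{"claw":0,"translation":[0.0007,0.008,-0.002],"twist":0},{"claw":0,"translation":[0.001,0.012,-0.0029],"twist":0},{"claw":0,"translation":[0.0014,0.016,-0.0038],"twist":0},{"claw":0,"translation":[0.0017,0.020,-0.0047],"twist":0},{"claw":0,"translation":[0.0021,0.024,-0.0057],"twist":0},{"claw":0,"translation":[0.0024,0.028,-0.0066],"twist":0},{"claw":0,"translation":[0.0027,0.032,-0.0076],"twist":0},{"claw":0,"translation":[0.0031,0.036,-0.0086],"twist":0},{"claw":0,"translation":[0.0034,0.040,-0.0096],"twist":0},{"claw":0,"translation":[0.0038,0.044,-0.0107],"twist":0},{"claw":0,"translation":[0.0041,0.048,-0.0117],"twist":0},{"claw":0,"translation":[0.0045,0.052,-0.0128],"twist":0},{"claw":0,"translation":[0.0048,0.056,-0.0139],"twist":0}]'|grep -E "time|force|tcp"; for i in 1 2 3; do python3 -m jog '[{"claw":0,"translation":[0,0,0],"twist":0}]' | grep -E "force|tcp"; done
python3 - <<'E'
from h import *
import cv2
im=ctrl.capture("scene");k=im[120:250,180:340]
cv2.imwrite("pics/scene4.png",cv2.resize(k[:,:,::-1],None,fx=5,fy=4.5,interpolation=cv2.INTER_CUBIC))
E
```

```text
time: 10.28
tcp_pos: [0.5915, 0.1558, 0.0725]
wrist_force: [1.3, -1.4, 2.5]
tcp_pos: [0.5915, 0.1563, 0.0724]
wrist_force: [1.5, 0.6, 2.9]
tcp_pos: [0.5915, 0.1562, 0.0726]
wrist_force: [0.4, 1.9, 2.8]
tcp_pos: [0.5915, 0.1562, 0.0727]
wrist_force: [0.5, 2.5, 2.6]
```

View pics/scene4.png

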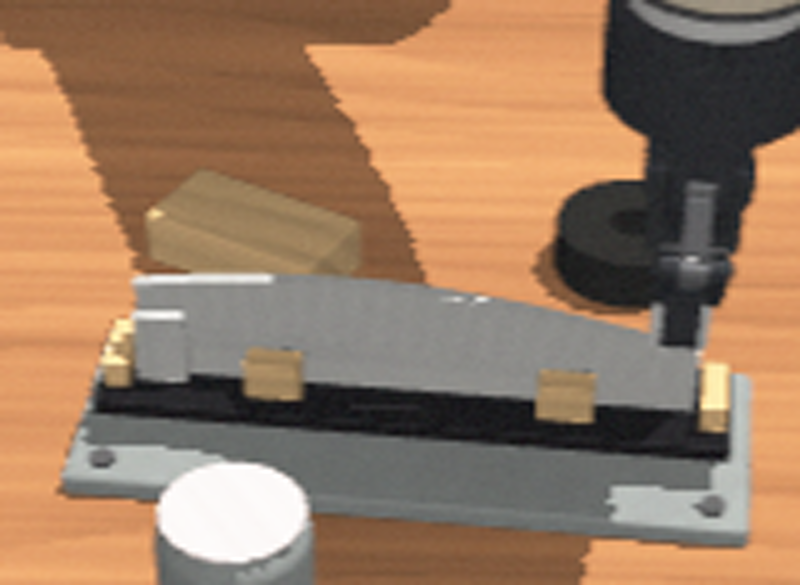

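```bash
python3 -m jog '[{"claw":0,"translation":[0.0003,0.003,-0.0008],"twist":0},{"claw":0,"translation":[0.0005,0.006,-0.0016],"twist":0},{"claw":0,"translation":[0.0008,0.009,-0.0024],"twist":0},{"claw":0,"translation":[0.001,0.012,-0.0032],"twist":0},{"claw":0,"translation":[0.0013,0.015,-0.004],"twist":0},{"claw":0,"translation":[0.0014,0.0165,-0.0044],"twist":0}]'|grep -E "time|force|tcp"; for i in 1 2 3; do python3 -m jog '[{"claw":0,"translation":[0,0,0],"twist":0}]' | grep -E "force|tcp"; done
python3 - <<'E'
from h import *
import cv2
im=ctrl.capture("scene");k=im[170:220,290:345]
cv2.imwrite("pics/scene5.png",cv2.resize(k[:,:,::-1],None,fx=12,fy=11,interpolation=cv2.INTER_CUBIC))
E
```

```text
time: 11.08
tcp_pos: [0.5928, 0.1722, 0.068]
wrist_force: [-0.7, -0.8, 2.9]
tcp_pos: [0.5928, 0.1723, 0.068]
wrist_force: [-0.5, -0.6, 2.0]
tcp_pos: [0.5929, 0.1723, 0.0682]
wrist_force: [-0.0, 0.8, 2.7]
tcp_pos: [0.5929, 0.1722, 0.0683]
wrist_force: [0.7, 0.9, 3.4]
```

View pics/scene5.png

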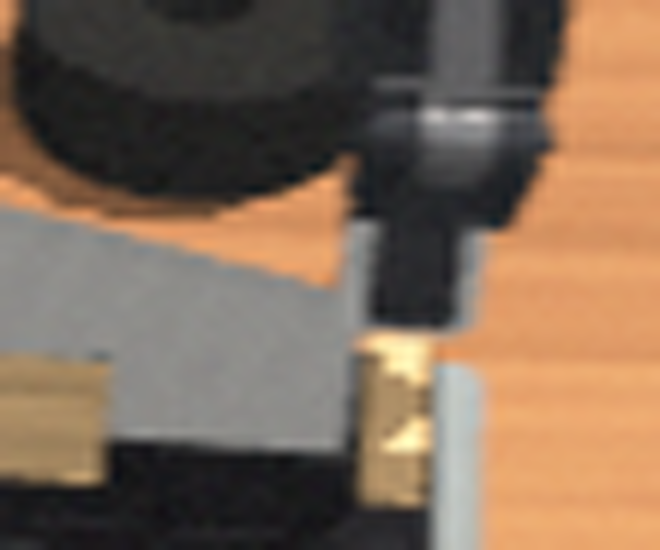

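```bash
python3 -m jog '[{"claw":0,"translation":[0.0001,0.001,-0.0003],"twist":0},{"claw":0,"translation":[0.0001,0.0015,-0.0003],"twist":0},{"claw":0,"translation":[0.0001,0.0015,-0.0003],"twist":0}]'; python3 -m jog '[{"claw":0,"translation":[0,0.0005,0.002],"twist":0},{"claw":0,"translation":[0,0.001,0.005],"twist":0},{"claw":0,"translation":[0,0.002,0.010],"twist":0},{"claw":0,"translation":[0,0.004,0.020],"twist":0},{"claw":0,"translation":[0,0.02,0.04],"twist":0},{"claw":0,"translation":[0,0.05,0.07],"twist":0},{"claw":0,"translation":[0,0.08,0.10],"twist":0},{"claw":0,"translation":[0,0.10,0.12],"twist":0},{"claw":0,"translation":[0,0.11,0.13],"twist":0},{"claw":0,"translation":[0,0.11,0.13],"twist":0},{"claw":0,"translation":[0,0.11,0.13],"twist":0}]'
python3 - <<'E'
from h import *
import cv2
for n in("scene","top"):
    im=ctrl.capture(n);cv2.imwrite(f"pics/{n}6.png",im[:,:,::-1])
    k=im[145:285,180:345] if n=="scene" else im[165:285,170:320]
    cv2.imwrite(f"pics/{n}6c.png",cv2.resize(k[:,:,::-1],None,fx=4.8,fy=4.2,interpolation=cv2.INTER_CUBIC))
E
```

```text
time: 11.63
tcp_pos: [0.593, 0.1732, 0.0679]
orientation: [-0.478, -0.521, -0.478, 0.521]
wrist_force: [-0.1, -0.6, 2.6]
grip_width: -0.0
time: 12.55
tcp_pos: [0.5927, 0.2832, 0.1977]
orientation: [-0.478, -0.521, -0.478, 0.521]
wrist_force: [-0.4, 0.3, -0.1]
grip_width: 0.0
```

View pics/scene6c.png

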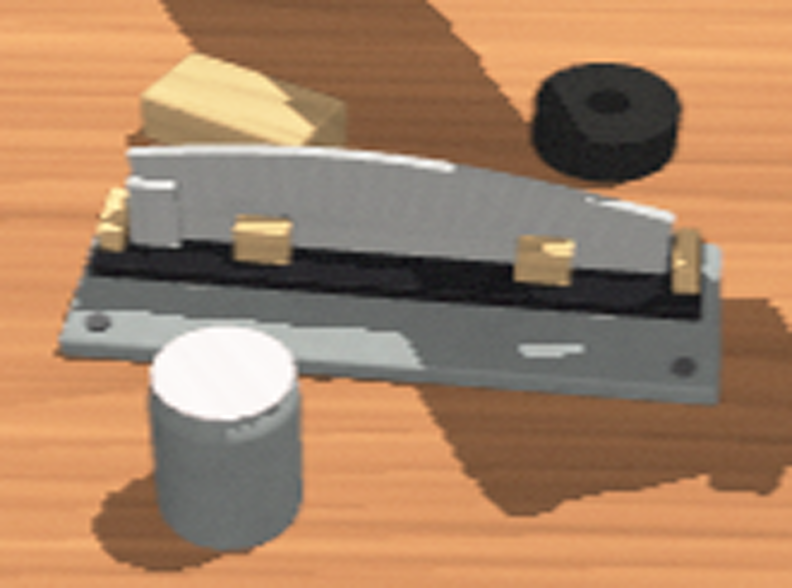

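View pics/top6.png

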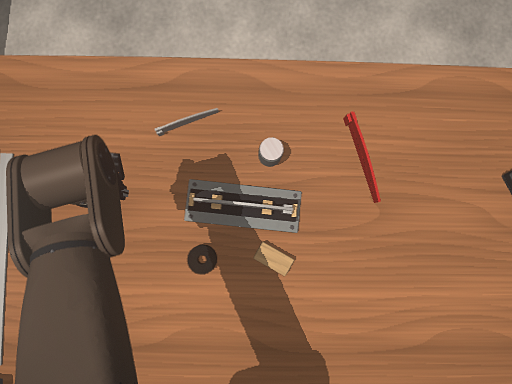

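Run:
```python
from plant import ctrl
print(ctrl.close_job())
```

```text
the job is handed in; nothing more can be done
None
```

I ran the shut fingertips along the blank's upper edge from heel to toe in one pass, then lifted clear. The job was handed in at about 12.7 s of the 40 s.

- **Touch:** at the pauses between moves, the measured upward force was about 1.2–3.9 N. That means the cradle sank about 3–5 mm of its 16 mm. I read the force only at those pauses. Contact in between is inferred from following the edge's known shape, so it was not measured continuously.
- **Ends of the edge:** by my estimate the first contact was about 2–3 mm in from the heel corner, and the last was within about 1 mm of the toe corner. The wrist force showed contact at both places. The heel overlap is only good to about 2 mm, because the two cameras disagreed by about that much.
- **Final state:** the last pictures show the blank seated at its original pixels with the cradle back up. The can, wheel, block and look-alikes had not moved. The gripper is high and clear with near-zero wrist force.

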